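# Load and start the glass panel preheat rack

## Task

Move the cream firebrick off the preheat rack into the wooden tray, and lean every glass panel, long side up and side by side, with its foot behind the rack's ridge and its back on the blue rail. Then press the blue, yellow and green keys fully down one at a time in that order without pressing the red one, and last push the orange start slide right to its stop, hold it there for three seconds and let it spring back. Leave the other things where they are.

Things in the scene. Friction and masses are not known exactly. Their poses are not given: they have to be found in the camera images.
- rack: Panel preheat rack, fixed. Origin at table level below the inner face of the foot ridge, mid-width; x from ridge to rail (towards the robot), y along the ridge, z up. Steel base 400 mm wide, x -18 to 108 mm, top at z 6; dark wooden ridge x -14 to 0, top at z 16 mm. A panel leaned long side up, foot at the ridge, back on the rail, slopes 45 degrees, its centre at x 42, z 48.
- rack_rail (a point): Middle of the axis of the rack's blue rail, a round bar of 16 mm diameter along the rack's y, at the rack's x = 73, z = 60 mm; posts at its ends, y = +-194 mm. Four panels fit beside one another at 90 mm pitch.
- tray: Light wooden brick tray, open on top, fixed: 120 x 150 x 35 mm outside (x, y, z), walls and floor 6 mm. Origin at the middle of its underside.
- brick: Cream firebrick, 44 x 60 x 50 mm (its x, y, z), about 150 g, loose; starts standing on the rack's base. Origin at its centre.
- console: Grey controller box, fixed, 80 x 205 x 30 mm (x, y, z), with four round spring keys in a row along its y; their colours change places. Origin at the middle of its underside.
- start_box: Green box, fixed, 170 x 80 x 30 mm, carrying the orange sprung slide. Origin at the middle of its underside; its x axis is the way the slide is to be pushed (away from the robot).
- slide (a joint): Travel of the orange start slide along the green box's +x: 0 at rest, 0.045 m at its stop. It springs back; 3 N at rest, 12 N at the stop.
- slide_face (a point): Centre of the near face (the one to push) of the orange slide's upright paddle, 14 mm thick, 44 mm wide, standing from just over the green box's top up to 66 mm above the table; this point lies 48.5 mm up and moves with the slide.
- panel_purple: Purple glass panel, 110 x 50 x 10 mm (its x, y, z), about 140 g, lying flat on the table; may be absent. Origin at its centre, x along its long side, z its face normal.
- panel_amber: Amber glass panel, 110 x 50 x 10 mm (its x, y, z), about 140 g, lying flat on the table; may be absent. Origin at its centre, x along its long side, z its face normal.
- panel_green: Green glass panel, 110 x 50 x 10 mm (its x, y, z), about 140 g, lying flat on the table; may be absent. Origin at its centre, x along its long side, z its face normal.
- panel_red: Red glass panel, 110 x 50 x 10 mm (its x, y, z), about 140 g, lying flat on the table; may be absent. Origin at its centre, x along its long side, z its face normal.
- key_blue_top (a point): Middle of the blue key's top (28 mm across), 52 mm above the table; moves down with the key, 6 mm at full stroke (about 5 N there), and springs back. Neighbours are 45 mm apart.
- key_yellow_top (a point): Middle of the yellow key's top (28 mm across), 52 mm above the table; moves down with the key, 6 mm at full stroke (about 5 N there), and springs back. Neighbours are 45 mm apart.
- key_green_top (a point): Middle of the green key's top (28 mm across), 52 mm above the table; moves down with the key, 6 mm at full stroke (about 5 N there), and springs back. Neighbours are 45 mm apart.
- key_red_top (a point): Middle of the red key's top (28 mm across), 52 mm above the table; moves down with the key, 6 mm at full stroke (about 5 N there), and springs back. Neighbours are 45 mm apart. Not to be pressed.
- key_red_base: Housing of the red key, with the key (not to be pressed). Origin at the middle of its underside.
- vase: Purple glass vase, 100 mm tall, 70 mm across; bystander, leave alone. Origin at its underside centre.
- frit_jar: Amber jar, 90 mm tall, 60 mm across; bystander, leave alone. Origin at its underside centre.
- spatula: Yellow-handled spatula, 160 mm long, lying; bystander, leave alone. Origin at its underside, x along it.
- brush: Wooden brush, lying; bystander, leave alone. Origin at its underside, x along it.
Not all that is in view belongs to the job. Of the things that look like the panel_purple, take the one that is farthest to the robot's left at the start. There is more than one size of the panel_amber; the one meant has the size given above.

How it is judged:
By the outcome, as a careful person would: the job done as asked, in the order asked, and still so for the second after the job is handed in, with the robot touching nothing.
Of panel_purple, panel_amber, panel_green, panel_red only 2 to 4 are there at a start; the rules pass over those that are not, and their reading is None.
At some moment in a run one of panel_purple, panel_amber, panel_green, panel_red may be knocked a few centimetres aside while the robot is not near it.
Once in a run the grip may slacken for a moment while it holds something.
It also fails if it takes over 210 s, if anything falls off the work surface, if the arm or the gripper's body presses on something with over 40 N, if the wrist force passes 120 N, or if a joint passes its speed limit or range.

## Robot

A 6-joint arm with a two-finger parallel gripper is mounted at the origin on the work surface. World frame = base frame: x ahead of the robot, y to its left, z up, the work surface at z = 0. Lengths are in m, angles in rad, forces in N, time in s.
With the tool pointing down it reaches from about 0.3 to 0.75 m from the base axis. Payload 8.5 kg.
Tool frame: the origin (TCP) lies midway between the tips of the shut fingers; the grasp point (between the pads) lies 19 mm behind it; z points along the fingers, y is the line along which they close (so a half turn about z gives the same grasp; the last joint's range is limited). The gripper opens to 88 mm and grips with 3 to 60 N. Pads are 18 mm wide; open, the fingers measure 123 mm over their backs; the gripper's body (75 mm by 187 mm) begins 45 mm behind the grasp point.
Start: joints at [0.898, 0.381, 1.297, -0, 1.464, -0.215], TCP at [0.243, 0.493, 0.239] pointing down, gripper open.
Joint ranges: [-3.11, 3.11], [-0.89, 2.33], [0.22, 2.48], [-1.42, 4.56], [0.17, 2.85], [-2.88, 2.88]. Speed limits (rad/s): [2.39, 2.39, 3.14, 3.14, 3.14, 3.14].

## Interface

Orientations are given as a 3x3 rotation matrix whose columns are the frame's x, y, z axes.
In Python, from cell import read_state, camera, camera_params, finish_job gives the robot as it stands.
- The arm moves only by the shell command python3 -m inch 'ROWS' [FORCE]. ROWS is JSON, a list that holds one entry, the list of rows, each a list of 5 numbers: the opening, from -1 (shut) to 1 (fully open), then the shift along the tool's x, y, z in m, then the turn about the tool's z in degrees. In form: [[[jaw, tx, ty, tz, turn], ...]]. A call has 1 to 5 rows; each row shifts and turns the commanded pose from where the row before left it, along the tool's axes as they then stand; what a row does not reach is not made up. A row lasts 1/12 s, in which the tool goes at most 41.7 mm and 7.16 degrees, less where a joint would pass 70% of its speed; a pose out of reach is approached as far as the arm can. A call is refused whole if a number of a shift passes 0.0417 or a number of a turn 7.16, either way. A call with a gripper value outside its range is refused whole. The fingers move at their own pace and stop on an object; FORCE is the grip in N (left out, the last holds). Time passes only in rows, so rows that do not move let the fingers close. It gives the time, the measured TCP pose, the force, the opening and the grip force at its end, in the units of the state.
- read_state(): the state, without advancing time (a new reading comes with each control period).
- camera(name): name is "side" or "top" or "wrist"; returns (picture, depth): 384x512x3 uint8, red, green, blue; 384x512 float32, m along the optical axis (not along the pixel's ray), 0 where there is no reading.
- camera_params(name): a dict with "intrinsics" (3x3 intrinsics, pixels), "xyz" and "attitude" of the camera in the world; the wrist camera has in their place "hand_eye" (4x4, takes a point from camera to tool coordinates, whose origin is the TCP and whose axes are the flange's). Camera axes: x right, y down, z forward; pixel columns grow to the right and rows downward; lengths in m; the calibration is good to about 2 mm. A picture is of the moment at which its call begins: read the wrist's pose just before it. camera_params takes no time and is no camera call.
- finish_job(): hands the job in; it is judged then, once.
The state is a dict: "time": time; "joints": joint angles; "qvel": joint speeds; "joint_torque": joint torques, N m; "position": TCP position; "tcp_rot": TCP orientation; "ft_force": force on the tool from outside, world axes, zero at the start; "ft_torque": the same for the moment, N m; "width": finger opening in m; "gripper_force": force on a finger pad.
Only numpy, scipy, OpenCV 4.12 (cv2) and the standard library are available. Lean on these libraries where they do the work, as an engineer would, in place of code of your own. Each camera call takes 0.05 s, during which the arm holds its last target. There are 200 camera calls.

## Working session

There is one attempt and no reset: what is moved stays moved. The work goes in short steps, Python scripts to look and compute and a shell command to move; the robot and the scene stay as the last step left them, time stands still between calls to the robot, and variables do not carry over. Pictures are saved under pics/ and viewed, at most 14 in all, crops included, and the job is handed in when it is done.

```bash
mkdir -p pics; ls
cat > h.py <<'E'
import numpy as np, cv2
from cell import *
def pose(name):
    p=camera_params(name); K=np.array(p["intrinsics"])
    if name=="wrist":
        s=read_state(); T=np.eye(4); T[:3,:3]=s["tcp_rot"]; T[:3,3]=s["position"]
        return K,T@np.array(p["hand_eye"])
    T=np.eye(4); A=np.array(p["attitude"]); T[:3,:3]=A if A.shape==(3,3) else A; T[:3,3]=p["xyz"]
    return K,T
def snap(name,fn=None):
    K,T=pose(name); im,d=camera(name)
    v,u=np.mgrid[:384,:512]
    P=np.stack([(u-K[0,2])/K[0,0]*d,(v-K[1,2])/K[1,1]*d,d],-1)@T[:3,:3].T+T[:3,3]
    P[d==0]=np.nan
    if fn: cv2.imwrite("pics/"+fn,cv2.resize(im[:,:,::-1],(768,576),interpolation=cv2.INTER_CUBIC))
    return im,P,K,T
def proj(K,T,X):
    c=(np.asarray(X)-T[:3,3])@T[:3,:3]; return (c@K.T)[:,:2]/c[:,2:]
E
python3 - <<'E'
from h import *
for n in("side","top","wrist"):
    im,P,K,T=snap(n,n+"0.png"); np.savez(""+n+"0.npz",im=im,P=P,K=K,T=T); print(n,K.tolist(),T.round(3).tolist())
s=read_state();print(s["position"],s["tcp_rot"],s["ft_force"],s["width"])
E
```

```text
pics
side [[478.57956900006707, 0.0, 251.13319406507128], [0.0, 478.57956900006707, 183.46322521077198], [0.0, 0.0, 1.0]] [[-0.797, -0.435, 0.419, -0.159], [-0.604, 0.564, -0.564, 0.895], [0.009, -0.702, -0.712, 1.198], [0.0, 0.0, 0.0, 1.0]]
top [[413.9035838479737, 0.0, 255.17844755250823], [0.0, 413.9035838479737, 197.44612812432845], [0.0, 0.0, 1.0]] [[0.005, -0.993, 0.122, 0.388], [-1.0, -0.004, 0.006, 0.033], [-0.005, -0.122, -0.992, 1.245], [0.0, 0.0, 0.0, 1.0]]
wrist [[314.24842723773514, 0.0, 253.67307933139625], [0.0, 314.24842723773514, 182.48568286105245], [0.0, 0.0, 1.0]] [[0.443, 0.85, 0.285, 0.169], [0.897, -0.419, -0.143, 0.531], [-0.002, 0.319, -0.948, 0.385], [0.0, 0.0, 0.0, 1.0]]
[0.2429527  0.4931936  0.23827871] [[-8.97025727e-01  4.41977781e-01 -6.97625721e-04]
 [ 4.41978271e-01  8.97025309e-01 -8.96031578e-04]
 [ 2.29761879e-04 -1.11209879e-03 -9.99999355e-01]] [1.12033402 1.13002416 1.04746741] 0.08827479346643637
```

View pics/top0.png

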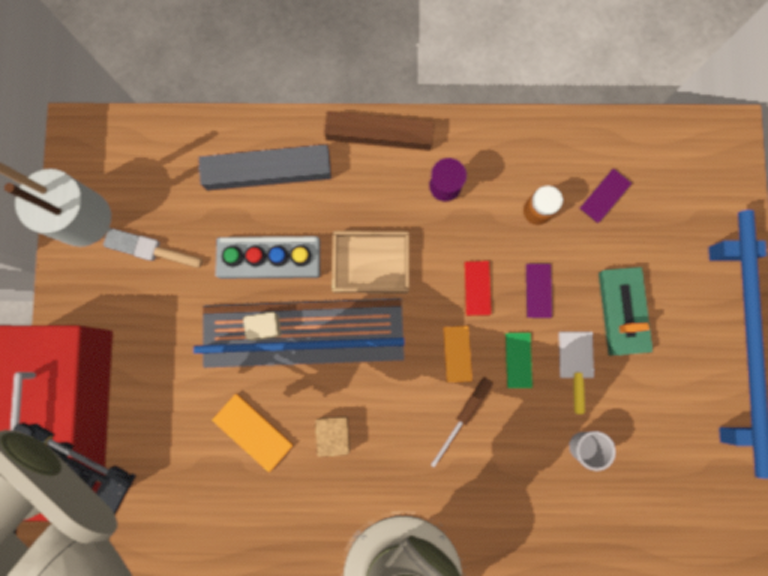

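View pics/side0.png

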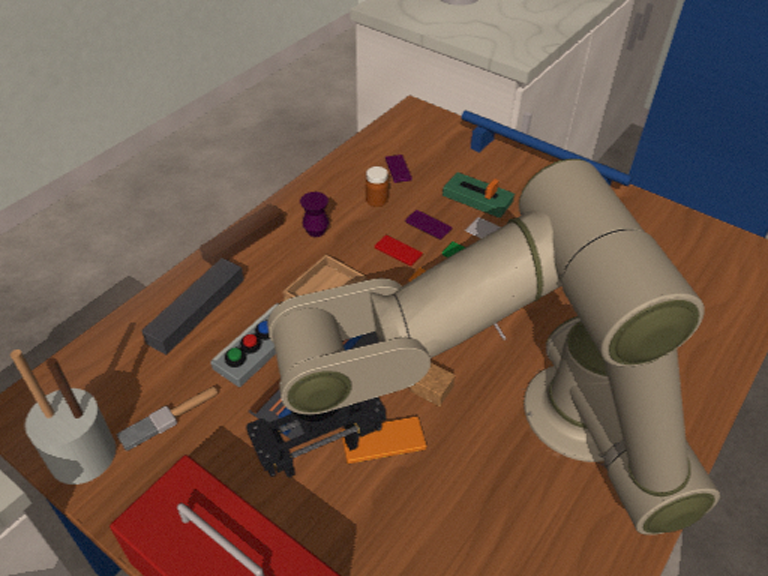

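The top view (768×576) shows the rack around (303,335) with the blue rail on the near side and the brick at (261,326). The tray is at (371,261). The console keys, left to right, are green (232), red (254), blue (277) and yellow (300), all at row 256. The job's panels are red (478,288), purple (540,290; the left one of two), amber (458,354; the big one at (250,432) is a decoy) and green (519,360). The start box is at (626,310) with its orange paddle at (634,327).

```bash
cat >> h.py <<'E'
def blob(im,P,seed,zr,tolH=8,name="",box=60):
    """seed in 768x576 px: connected component of like hue and height; rect on xy"""
    u,v=int(seed[0]/1.5),int(seed[1]/1.5)
    lab=cv2.cvtColor(im,cv2.COLOR_RGB2LAB).astype(float)
    m=(np.hypot(*(lab-lab[v,u])[:,:,1:].transpose(2,0,1))<tolH*2)&(abs(lab[:,:,0]-lab[v,u,0])<60)&(P[:,:,2]>zr[0])&(P[:,:,2]<zr[1])
    n,l=cv2.connectedComponents(m.astype(np.uint8)); m=l==l[v,u]
    Q=P[m]; r=cv2.minAreaRect((Q[:,:2]*1000).astype(np.float32))
    b=cv2.boxPoints(r); e=[b[1]-b[0],b[2]-b[1]]; e=max(e,key=lambda x:np.hypot(*x))
    print(name,"ctr",np.round(r[0],1),"size",np.round(sorted(r[1]),1),"long ang",round(np.degrees(np.arctan2(e[1],e[0])),1),"z",np.round(np.median(Q[:,2])*1000,1),"n",m.sum())
    return m
E
python3 - <<'E'
from h import *
d=np.load("top0.npz");im,P=d["im"],d["P"]
for n,s,z in [("red",(478,288),(-.01,.03)),("purple",(540,290),(-.01,.03)),("amber",(458,354),(-.01,.03)),("green",(519,360),(-.01,.03)),("brick",(261,321),(.03,.08)),
 ("tray",(371,261),(-.0,.06)),("kG",(232,255),(.04,.07)),("kR",(254,255),(.04,.07)),("kB",(277,255),(.04,.07)),("kY",(300,255),(.04,.07)),("paddle",(634,327),(.04,.09)),("rail",(300,345),(.045,.09)),("console",(265,272),(.015,.045)),("startbox",(610,300),(.015,.045)),("vase",(447,180),(.02,.2)),("jar",(547,200),(.02,.2))]:
    blob(im,P,s,z,name=n)
i=lambda s:P[int(s[1]/1.5),int(s[0]/1.5)]*1000
for s in [(203,366),(402,360),(205,310),(402,306),(300,312),(300,350),(300,362),(420,330)]: print(s,i(s).round(1))
m=(P[:,:,2]>.08)&(P[:,:,0]>.25);print(P[m][:,:2].max(0))
E
```

```text
red ctr [ 559.1 -148.9] size [ 49.1 107. ] long ang 0.8 z 11.0 n 572
purple ctr [ 554.  -271.6] size [ 46.8 107.3] long ang 0.5 z 10.9 n 548
amber ctr [ 427.  -107.8] size [ 51.  111.7] long ang 3.3 z 10.5 n 651
green ctr [ 414.5 -228.3] size [ 48.7 106.4] long ang 0.1 z 10.8 n 589
brick ctr [476.9 276. ] size [43.8 59.6] long ang -81.3 z 56.6 n 305
tray ctr [608.1  79. ] size [129.8 185. ] long ang 84.7 z 7.8 n 1859
kG ctr [617.7 340.3] size [25.1 28.3] long ang 46.4 z 53.0 n 67
kR ctr [616.4 294.2] size [23.9 24.7] long ang 31.9 z 53.0 n 59
kB ctr [617.5 250. ] size [25.3 28.3] long ang 1.0 z 51.6 n 73
kY ctr [616.7 204.4] size [25.8 26.4] long ang -62.4 z 53.5 n 66
paddle ctr [ 476.4 -440.6] size [11.8 41.4] long ang -89.8 z 66.3 n 79
rail ctr [439.7 201.2] size [ 16.1 396.8] long ang -87.6 z 67.7 n 759
console ctr [617.  271.4] size [ 81.2 204.7] long ang -89.5 z 31.0 n 1090
startbox ctr [ 512.  -438.8] size [ 80.8 168.6] long ang 5.0 z 30.6 n 1302
vase ctr [762.5 -84. ] size [63.  63.2] long ang -0.1 z 100.6 n 491
jar ctr [ 718.5 -273.5] size [51.7 52.9] long ang -0.7 z 91.0 n 287
(203, 366) [399.6 399.7   0. ]
(402, 360) [413.3   1.5   0.9]
(205, 310) [512.3 396.4  16.4]
(402, 306) [521.5   1.6   1.9]
(300, 312) [507.4 205.3  13. ]
(300, 350) [433.1 204.9   5. ]
(300, 362) [409.4 204.7   2.4]
(420, 330) [473.5 -34.7  -1.2]
[1.1277554  0.80433032]
```

```bash
python3 - <<'E'
import cv2
im=cv2.imread("pics/top0.png")[200:400,180:680]
cv2.imwrite("pics/crop1.png",cv2.resize(im,(800,320),interpolation=cv2.INTER_CUBIC))
E
python3 -m inch '[[[1,0,0,-0.02,0]]]'
```

```text
time: 0.23
position: [0.2423, 0.4923, 0.2556]
tcp_rot: [[-0.897, 0.442, -0.005], [0.442, 0.897, -0.006], [0.002, -0.007, -1.0]]
ft_force: [1.0, 0.9, 0.2]
width: 0.0879
gripper_force: 0.0
```

View pics/crop1.png

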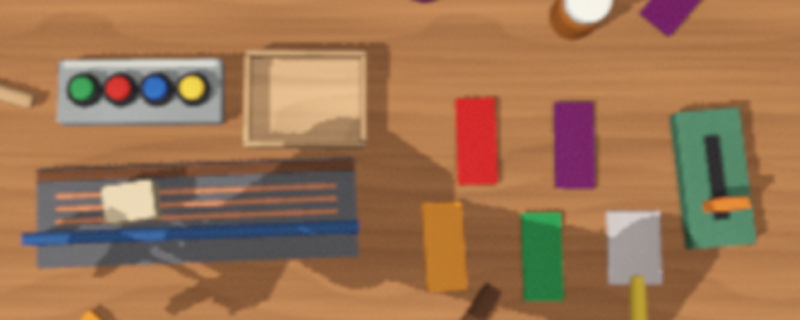

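```bash
cat >> h.py <<'E'
def to(x,y,z=None,yaw=None):
    """tool-axes shift (mm) to world target (mm), turn about tool z (deg)"""
    s=read_state();R=np.array(s["tcp_rot"]);p=np.array(s["position"])*1000
    cur=np.degrees(np.arctan2(R[1,0],R[0,0]))
    t=np.array([x,y,p[2] if z is None else z])
    print("pos",p.round(1),"yaw",cur.round(1),"shift",(R.T@(t-p)).round(1),"turn",None if yaw is None else round(-((yaw-cur+180)%360-180),1),"w",round(s["width"]*1000,1),"F",np.round(s["ft_force"],1),"g",round(s["gripper_force"],1),"t",round(s["time"],1))
E
python3 - <<'E'
from h import *
d=np.load("top0.npz");P=d["P"]
m=(P[:,:,2]>.028)&(P[:,:,2]<.042)&(P[:,:,1]<.16)&(P[:,:,1]>-.03)&(P[:,:,0]>.53)&(P[:,:,0]<.69)
print(cv2.minAreaRect((P[m][:,:2]*1000).astype(np.float32)),m.sum())
E
python3 -m inch '[[[1,0,0,0,-7],[1,0,0,0,-7],[1,0,0,0,-7],[1,0,0,0,-7],[1,0,0,0,-7]]]' >/dev/null
python3 -c "
from h import *
to(476.9,276,150,188.7)"
```

```text
((608.1411743164062, 65.08802795410156), (121.21102905273438, 149.14566040039062), 0.030023733153939247) 419
pos [243.  493.3 258.5] yaw -170.9 shift [-196.6 -251.5  108.5] turn 0.4 w 87.6 F [ 0.2 -1.  -0.3] g 0.0 t 0.7
```

```bash
python3 -m inch '[[[1,-0.020,-0.025,0,0],[1,-0.020,-0.025,0,0],[1,-0.020,-0.025,0,0],[1,-0.020,-0.025,0,0],[1,-0.020,-0.025,0,0]]]' >/dev/null
python3 -m inch '[[[1,-0.020,-0.025,0.02,0],[1,-0.020,-0.025,0.02,0],[1,-0.020,-0.025,0.02,0],[1,-0.020,-0.025,0.02,0],[1,-0.016,-0.026,0.02,0]]]' >/dev/null
python3 -m inch '[[[1,0,0,0,0.4],[1,0,0,0,0]]]' >/dev/null
python3 -c "
from h import *
to(476.9,276,16,188.7)
im,P,K,T=snap('wrist','w1.png')
m=(P[:,:,2]>.045)&(P[:,:,2]<.062)&(np.hypot(P[:,:,0]-.477,P[:,:,1]-.276)<.06)
print(cv2.minAreaRect((P[m][:,:2]*1000).astype(np.float32)),m.sum(),np.median(P[m][:,2]))
m=(P[:,:,2]>.062)&(P[:,:,2]<.075)&(abs(P[:,:,0]-.44)<.04)
print('rail',cv2.minAreaRect((P[m][:,:2]*1000).astype(np.float32)),m.sum())
"
```

```text
pos [475.3 274.1 157.6] yaw -171.8 shift [ -2.2   1.7 141.6] turn -0.5 w 88.1 F [-0.9  0.2 -0.5] g 0.0 t 1.6
((463.974365234375, 275.2497863769531), (73.02355194091797, 67.49776458740234), 2.381828784942627) 3772 0.056864329172072334
rail ((436.97442626953125, 238.57879638671875), (16.206851959228516, 322.8346252441406), 2.3753180503845215) 8704
```

View pics/w1.png

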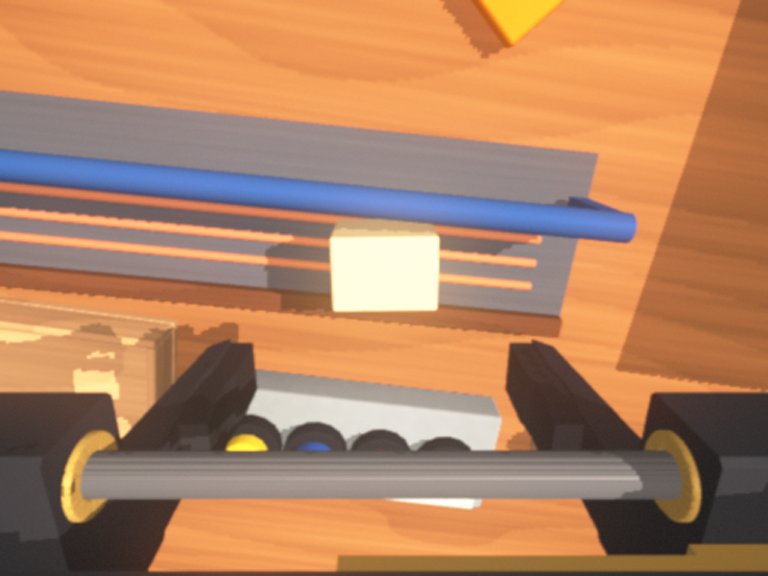

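The wrist view shows the brick at (385,268), midway between the fingers, with the rail behind it. I'll grasp it.

```bash
python3 -m inch '[[[1,-0.002,0.002,0.035,-0.5],[1,0,0,0.035,0],[1,0,0,0.03,0],[1,0,0,0.025,0],[1,0,0,0.016,0]]]' >/dev/null
python3 -m inch '[[[1,0,0,0,0],[0.2,0,0,0,0],[0.2,0,0,0,0],[0.2,0,0,0,0],[0.2,0,0,0,0]]]' 25 
python3 -m inch '[[[0.2,0,0,0,0],[0.2,0,0,0,0],[0.2,0,0,-0.005,0],[0.2,0,0,-0.005,0],[0.2,0,0,-0.01,0]]]' 25
python3 -c "
from h import *
to(608,65,180,180)"
```

```text
time: 2.53
position: [0.4772, 0.2778, 0.0191]
tcp_rot: [[-0.988, -0.155, 0.002], [-0.155, 0.988, 0.001], [-0.002, 0.0, -1.0]]
ft_force: [-0.4, -0.0, 0.1]
width: 0.0636
gripper_force: 0.0
time: 2.95
position: [0.4763, 0.2773, 0.0377]
tcp_rot: [[-0.988, -0.154, -0.002], [-0.154, 0.988, -0.0], [0.002, -0.0, -1.0]]
ft_force: [-0.8, -0.7, -1.5]
width: 0.0596
gripper_force: 25.0
pos [476.3 277.3  37.7] yaw -171.1 shift [ -97.2 -230.1 -142.4] turn 8.9 w 59.6 F [-0.8 -0.7 -1.5] g 25.0 t 3.0
```

```bash
python3 -m inch '[[[0.2,0,0,-0.035,0],[0.2,0,0,-0.035,0],[0.2,-0.01,-0.03,0,0],[0.2,-0.015,-0.037,0,0],[0.2,-0.015,-0.037,0,0]]]' >/dev/null
python3 -m inch '[[[0.2,-0.015,-0.037,0,0],[0.2,-0.015,-0.037,0,4],[0.2,-0.015,-0.03,0,5],[0.2,-0.010,-0.018,0,0],[0.2,0,0,0,0]]]' >/dev/null
python3 -c "
from h import *
to(608,65,20,180)"
```

```text
pos [602.7  61.8 108.3] yaw 179.6 shift [-5.2  3.3 88.3] turn -0.4 w 59.9 F [-0.4 -0.3 -2. ] g 25.0 t 3.8
```

```bash
python3 -m inch '[[[0.2,-0.005,0.003,0.03,0],[0.2,0,0,0.03,0],[0.2,0,0,0.018,0],[0.2,0,0,0.009,0],[0.2,0,0,0,0]]]'
python3 -m inch '[[[0.7,0,0,0,0],[0.7,0,0,0,0],[0.7,0,0,0,0],[0.7,0,0,0,0],[0.7,0,0,-0.03,0]]]'>/dev/null
python3 -m inch '[[[0.7,0,0,-0.04,0],[0.7,0,0,-0.04,0],[0.7,0.03,-0.02,0,0],[0.7,0.035,-0.02,0,0],[0.7,0.035,-0.02,0,0]]]'>/dev/null
python3 -m inch '[[[0.7,0.03,-0.03,0,0],[0.7,0.02,-0.03,0,0],[0.7,0.01,-0.03,0,0],[0.7,0,-0.03,0,0],[0.7,0,0,0,0]]]'>/dev/null
python3 -c "
from h import *
to(417,-108,15,183.3)
im,P,K,T=snap('top','top1.png')
for n,s,z in [('red',(478,288),(-.01,.03)),('purple',(540,290),(-.01,.03)),('green',(519,360),(-.01,.03)),('amber',(458,345),(-.01,.03))]:
  try: blob(im,P,s,z,name=n)
  except Exception as e: print(n,e)
m=(abs(P[:,:,0]-.608)<.055)&(abs(P[:,:,1]-.065)<.07)&(P[:,:,2]>.047)
print('brick',P[m].mean(0),m.sum())
"
```

```text
time: 4.2
position: [0.6051, 0.0693, 0.0201]
tcp_rot: [[-1.0, 0.002, -0.002], [0.002, 1.0, 0.0], [0.002, 0.0, -1.0]]
ft_force: [0.4, -0.3, -2.5]
width: 0.0598
gripper_force: 25.0
pos [ 446.1 -114.6  131.6] yaw 179.6 shift [ 29.4   6.6 116.5] turn -3.7 w 74.9 F [ 0.1 -1.  -0.1] g 0.0 t 5.5
red ctr [864.   20.7] size [ 790.3 3021.2] long ang -61.0 z nan n 188436
purple ctr [ 554.3 -271.8] size [ 46.  106.9] long ang 0.6 z 11.0 n 523
green ctr [1000.1  149.9] size [ 745.1 3056.8] long ang -53.2 z nan n 189819
amber ctr [999.2 148.7] size [ 745.5 3056.7] long ang -53.2 z nan n 189059
brick [0.60320345 0.06857763 0.05676525] 299
```

View pics/top1.png

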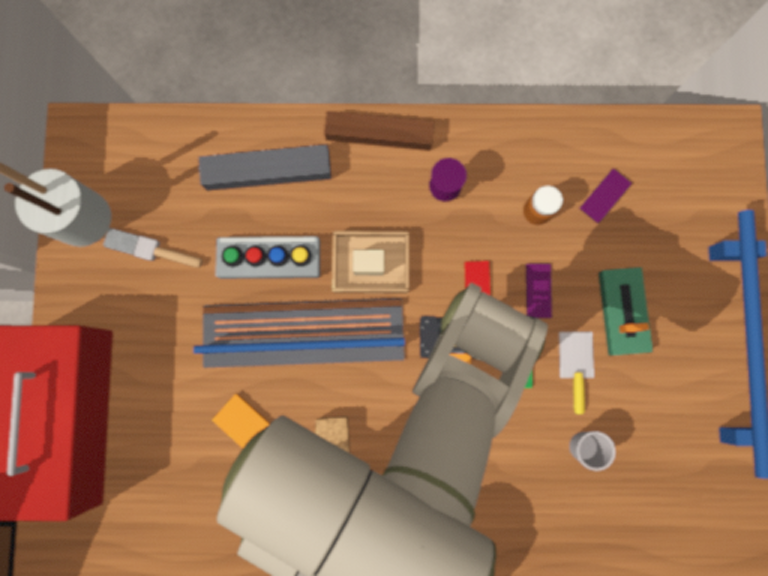

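The picture shows the brick inside the tray at (370,262). The arm is now over the amber panel.

```bash
cat >> h.py <<'E'
def wpanel(x,y,name="panel"):
    im,P,K,T=snap("wrist")
    u,v=proj(K,T,np.array([[x/1000,y/1000,.01]]))[0]; print("seed px",round(u),round(v))
    blob(im,P,(min(max(u,2),509)*1.5,min(max(v,2),381)*1.5),(.003,.03),name=name)
E
python3 -m inch '[[[0.7,0.015,0.003,-0.02,-1.8],[0.7,0.015,0.003,-0.02,-1.9],[0.7,0,0,0,0],[0.7,0,0,0,0]]]'>/dev/null
python3 -c "
from h import *
to(417,-108,1.5,183.3)
wpanel(427,-108)"
```

```text
pos [ 416.1 -104.1  171.5] yaw -176.4 shift [ -0.3  -3.7 170. ] turn 0.3 w 75.2 F [ 0.5  0.7 -0.1] g 0.0 t 5.8
seed px 249 172
panel ctr [ 425.5 -106.7] size [ 48.4 107.7] long ang 3.4 z 10.9 n 4060
```

```bash
python3 -m inch '[[[0.7,0,-0.004,0.04,0.3],[0.7,0,0,0.04,0],[0.7,0,0,0.04,0],[0.7,0,0,0.025,0],[0.7,0,0,0.015,0]]]'>/dev/null
python3 -m inch '[[[0.7,0,0,0.004,0],[0.7,0,0,0,0]]]'
python3 -c "
from h import *
to(416.3,-107.9,2.5,183.4)"
```

```text
time: 6.47
position: [0.4159, -0.1082, 0.0054]
tcp_rot: [[-0.998, -0.057, -0.003], [-0.057, 0.998, 0.002], [0.003, 0.002, -1.0]]
ft_force: [-0.4, -0.3, -0.4]
width: 0.0746
gripper_force: 0.0
pos [ 415.9 -108.2    5.4] yaw -176.7 shift [-0.4  0.3  2.9] turn -0.1 w 74.6 F [-0.4 -0.3 -0.4] g 0.0 t 6.5
```

```bash
python3 -m inch '[[[0.7,0,0,0.003,0],[0,0,0,0,0],[0,0,0,0,0],[0,0,0,0,0],[0,0,0,0,0]]]' 15
python3 -m inch '[[[0,0,0,0,0],[0,0,0,0,0],[0,0,0,-0.005,0],[0,0,0,-0.01,0],[0,0,0,-0.02,0]]]'
python3 -m inch '[[[0,0,0,-0.03,0],[0,0,0,-0.03,0],[0,0,0,-0.03,0],[0,0,0,0,0],[0,0,0,0,0]]]'
python3 -c "
from h import *
im,P,K,T=snap('wrist','w2.png')
im,P,K,T=snap('side','s2.png')
to(457,338.4,110,182.4)"
```

```text
time: 6.88
position: [0.4163, -0.1089, 0.0043]
tcp_rot: [[-0.998, -0.057, 0.001], [-0.057, 0.998, -0.001], [-0.001, -0.001, -1.0]]
ft_force: [-0.5, -0.2, 0.2]
width: 0.0506
gripper_force: 0.0
time: 7.3
position: [0.4152, -0.1084, 0.0382]
tcp_rot: [[-0.998, -0.057, -0.003], [-0.057, 0.998, 0.002], [0.003, 0.002, -1.0]]
ft_force: [0.7, -0.5, -1.4]
width: 0.0498
gripper_force: 15.0
time: 7.72
position: [0.4163, -0.1089, 0.1298]
tcp_rot: [[-0.998, -0.057, 0.002], [-0.057, 0.998, -0.002], [-0.002, -0.002, -1.0]]
ft_force: [-0.3, -1.0, -2.0]
width: 0.0496
gripper_force: 15.0
pos [ 415.5 -108.4  127.9] yaw -176.7 shift [-66.9 443.7  18.3] turn 0.9 w 49.4 F [ 0.4  1.  -0.1] g 15.0 t 7.8
```

View pics/w2.png

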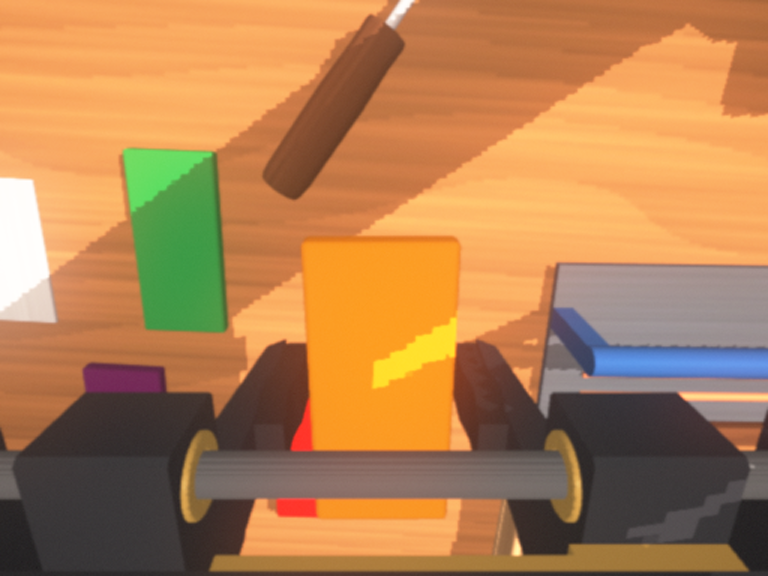

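Amber is held level and centred between the fingers. I'll carry it over the leftmost slot.

```bash
cat >> h.py <<'E'
def tilt():
    """slope of the held panel (deg, foot-down positive), its length range along tool x and mid z, in tool mm"""
    im,P,K,T=snap("wrist"); s=read_state();R=np.array(s["tcp_rot"])
    Q=((P-np.array(s["position"]))@R)*1000
    m=(abs(Q[:,:,1])<20)&(Q[:,:,0]>-85)&(Q[:,:,0]<75)&(Q[:,:,2]<62)&(Q[:,:,2]>-45)&(P[:,:,2]>.03)
    Q=Q[m]; A=np.c_[Q[:,0],np.ones(len(Q))]
    for _ in range(5):
        c=np.linalg.lstsq(A,Q[:,2],rcond=None)[0]; r=abs(A@c-Q[:,2]); k=r<4; Q,A=Q[k],A[k]
    print("tilt",np.degrees(np.arctan(-c[0])).round(1),"z at x=0",c[1].round(1),"x range",Q[:,0].min().round(1),Q[:,0].max().round(1),"y",np.median(Q[:,1]).round(1),"n",len(Q))
E
for i in 1 2; do python3 -m inch '[[[0,-0.005,0.036,0,0],[0,-0.005,0.036,0,0],[0,-0.005,0.036,0,0],[0,-0.005,0.036,0,0],[0,-0.005,0.036,0,0]]]'>/dev/null; done
python3 -m inch '[[[0,-0.005,0.036,0,0.4],[0,-0.007,0.036,0.01,0.5],[0,0,0,0,0],[0,0,0,0,0]]]'>/dev/null
python3 -c "
from h import *
to(456,337,80,182.4);tilt()"
```

```text
pos [452.5 327.  116.2] yaw -177.5 shift [-4.1  9.9 36.1] turn 0.1 w 49.7 F [ 0.  -0.1 -2. ] g 15.0 t 9.0
tilt 0.0 z at x=0 -6.0 x range -63.3 46.6 y 0.0 n 12233
```

```bash
python3 -m inch '[[[0,-0.004,0.010,0.012,0],[0,0,0,0.012,0],[0,0,0,0.01,0],[0,0,0,0,0],[0,0,0,0,0]]]'>/dev/null
python3 -c "
from h import *
to(456,337,72,182.4);tilt()"
```

```text
pos [457.1 335.2  84.3] yaw -177.7 shift [ 1.   1.9 12.3] turn -0.1 w 49.3 F [-0.1 -0.6 -1.1] g 15.0 t 9.4
tilt 0.1 z at x=0 -6.0 x range -63.5 46.7 y 0.0 n 12229
```

```bash
python3 -m inch '[[[0,0.001,0.002,0.010,0],[0,0,0,0.004,0],[0,0,0,0.003,0],[0,0,0,0.003,0],[0,0,0,0,0]]]'
python3 -c "
from h import *
to(456,337,60,182.4);tilt()"
```

```text
time: 9.92
position: [0.4567, 0.3382, 0.0647]
tcp_rot: [[-0.999, -0.041, 0.001], [-0.041, 0.999, 0.0], [-0.001, 0.0, -1.0]]
ft_force: [2.8, -0.7, 1.6]
width: 0.0499
gripper_force: 15.0
pos [456.7 338.2  64.7] yaw -177.6 shift [ 0.7 -1.2  4.7] turn -0.0 w 49.9 F [ 2.8 -0.7  1.6] g 15.0 t 9.9
tilt 18.2 z at x=0 -7.4 x range -42.4 43.8 y -0.0 n 10362
```

It pivots on the rail as planned; I'll keep lowering.

```bash
python3 -m inch '[[[0,0,-0.001,0.002,0],[0,0,0,0.002,0],[0,0,0,0.002,0],[0,0,0,0.001,0],[0,0,0,0,0]]]'
python3 -c "
from h import *
to(456,337,54,182.4);tilt()"
```

```text
time: 10.38
position: [0.456, 0.3372, 0.0576]
tcp_rot: [[-0.999, -0.041, -0.0], [-0.041, 0.999, 0.0], [0.0, 0.0, -1.0]]
ft_force: [0.9, 2.1, 3.0]
width: 0.05
gripper_force: 15.0
pos [456.  337.2  57.6] yaw -177.6 shift [-0.  -0.2  3.6] turn -0.0 w 50.0 F [0.9 2.1 3. ] g 15.0 t 10.4
tilt 37.0 z at x=0 -8.4 x range -47.2 37.7 y 0.0 n 7035
```

```bash
python3 -m inch '[[[0,0,0,0.002,0],[0,0,0,0.001,0],[0,0,0,0,0]]]'
python3 -c "
from h import *
to(459,337,53,182.4);tilt();snap('side','s3.png')"
```

```text
time: 10.68
position: [0.4561, 0.3369, 0.0546]
tcp_rot: [[-0.999, -0.041, -0.0], [-0.041, 0.999, -0.0], [0.0, -0.0, -1.0]]
ft_force: [0.9, 0.7, 4.2]
width: 0.0494
gripper_force: 15.0
pos [456.1 336.9  54.6] yaw -177.6 shift [-2.9 -0.1  1.6] turn -0.0 w 49.4 F [0.9 0.7 4.2] g 15.0 t 10.7
tilt 38.3 z at x=0 -7.6 x range -25.7 37.1 y -0.0 n 2963
```

View pics/s3.png

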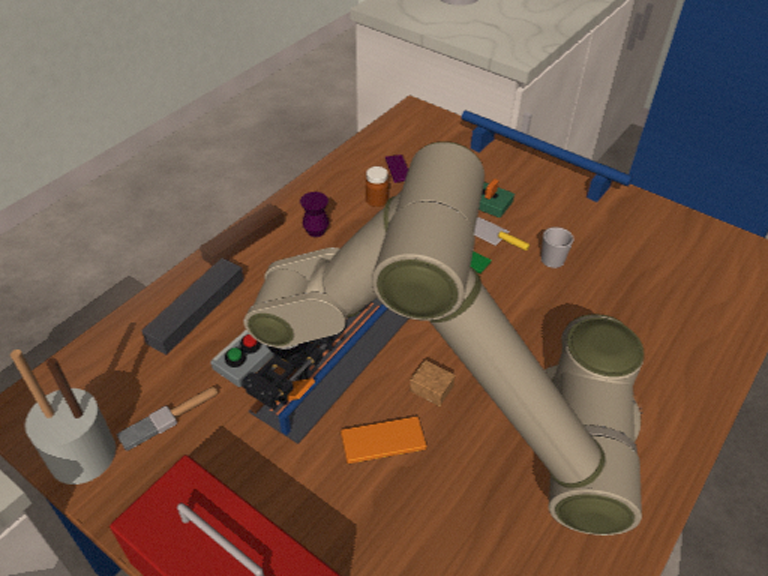

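The panel is leaning at the rack's left end; the fingers hide its foot. I'll release it gently and check.

```bash
python3 -m inch '[[[0,-0.002,0,0.001,0],[0,0,0,0.001,0],[0.4,0,0,0,0],[0.4,0,0,0,0],[0.4,0,0,0,0]]]'
python3 -m inch '[[[0.4,0,0,0,0],[0.4,0,0,-0.01,0],[0.4,0,0,-0.03,0],[0.4,0,0,-0.04,0],[0.4,0,0,-0.04,0]]]'
python3 -m inch '[[[0.6,0,0,0,0],[0.6,0,0,0,0]]]' >/dev/null
cat >> h.py <<'E'
O=np.array([.5126,.2043]);XR=np.array([-.9991,-.0419]);YR=np.array([.0419,-.9991])
def lean(k,name="wrist",sv=None):
    im,P,K,T=snap(name,sv); q=P[:,:,:2]-O; X=q@XR*1000; Y=q@YR*1000; Z=P[:,:,2]*1000
    m=(abs(Y-k)<20)&(X>-10)&(X<64)&(Z>16)&(Z<100)&(Z>X*.5-12); A=np.c_[X[m],np.ones(m.sum())]; z=Z[m]
    for _ in range(4):
        c=np.linalg.lstsq(A,z,rcond=None)[0]; g=abs(A@c-z)<4; A,z=A[g],z[g]
    m2=m&(abs(c[0]*X+c[1]-Z)<5)
    M=(abs(Y-k)<42)&(abs(c[0]*X+c[1]-Z)<4)&(X>10)&(X<60)&(Z>25)
    print("slot",k,"slope deg",np.degrees(np.arctan(c[0])).round(1),"z(x=0)",c[1].round(1),"top z",z.max().round(1),"y span",np.percentile(Y[M],[1,99]).round(1),"n",len(z))
E
python3 -c "
from h import *
to(456,337,170,182.4);lean(-135,'wrist','w4.png')"
```

```text
time: 11.2
position: [0.4578, 0.337, 0.0523]
tcp_rot: [[-0.999, -0.041, -0.001], [-0.041, 0.999, -0.001], [0.001, -0.001, -1.0]]
ft_force: [0.1, -0.1, 0.6]
width: 0.0618
gripper_force: 0.0
time: 11.62
position: [0.4576, 0.3369, 0.1745]
tcp_rot: [[-0.999, -0.041, -0.002], [-0.041, 0.999, -0.001], [0.002, -0.001, -1.0]]
ft_force: [-0.0, 1.0, 0.9]
width: 0.0615
gripper_force: 0.0
pos [458.8 337.5 175.4] yaw -177.6 shift [ 2.8 -0.4  5.4] turn -0.0 w 69.9 F [-0.1 -0.4 -0.4] g 0.0 t 11.8
slot -135 slope deg 44.3 z(x=0) 13.8 top z 78.2 y span [-159.6 -111.3] n 1772
```

View pics/w4.png

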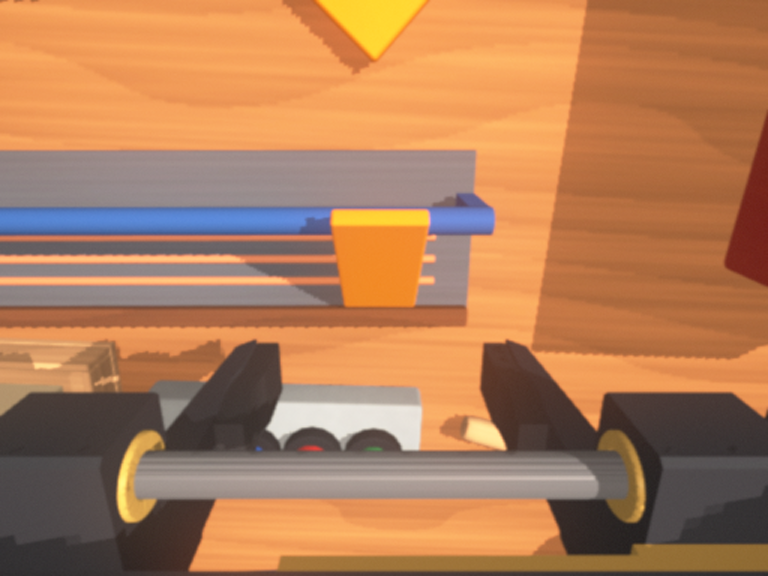

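The amber panel leans at 44° with its foot against the ridge at (380,305) and its back on the rail. Next is green.

```bash
for i in 1 2 3; do python3 -m inch '[[[0.7,0.002,-0.0378,0,0.2],[0.7,0.002,-0.0378,0,0.2],[0.7,0.002,-0.0378,0,0.1],[0.7,0.002,-0.0378,0,0.1],[0.7,0.002,-0.0378,0,0.1]]]'>/dev/null; done
python3 -m inch '[[[0.7,0,0,0,0],[0.7,0,0,0,0]]]'>/dev/null
python3 -c "
from h import *
to(405.5,-228,2,180)
wpanel(414,-228)"
```

```text
pos [ 440.5 -231.3  171.2] yaw -179.9 shift [ 34.6   2.9 169.3] turn 0.1 w 74.7 F [-0.8  0.3  0. ] g 0.0 t 13.2
seed px 256 137
panel ctr [ 413.6 -228.3] size [ 48.4 107.4] long ang 0.8 z 11.0 n 4207
```

```bash
python3 -m inch '[[[0.7,0.018,0.003,0.03,-0.3],[0.7,0.018,0,0.03,-0.2],[0.7,0,0,0.038,0],[0.7,0,0,0.03,0],[0.7,0,0,0.022,0]]]'>/dev/null
python3 -m inch '[[[0.7,0,0,0.014,0],[0.7,0,0,0,0]]]' >/dev/null
python3 -c "
from h import *
to(404.8,-228.3,1.5,180.5)"
```

```text
pos [ 404.2 -224.9    6.4] yaw -179.1 shift [-0.6 -3.4  4.9] turn 0.4 w 74.6 F [0.7 0.1 0. ] g 0.0 t 13.9
```

```bash
python3 -m inch '[[[0.7,-0.001,-0.003,0.004,0.4],[0,0,0,0,0],[0,0,0,0,0],[0,0,0,0,0],[0,0,0,0,0]]]' 15
python3 -m inch '[[[0,0,0,0,0],[0,0,0,0,0],[0,0,0,-0.005,0],[0,0,0,-0.01,0],[0,0,0,-0.02,0]]]'
python3 -m inch '[[[0,0,0,-0.03,0],[0,0,0,-0.03,0],[0,0,0,-0.03,0],[0,0,0,0,0],[0,0,0,0,0]]]'
python3 -c "
from h import *
to(460,247.5,110,182.4);tilt()"
```

```text
time: 14.3
position: [0.4065, -0.2306, 0.0054]
tcp_rot: [[-1.0, -0.007, 0.001], [-0.007, 1.0, -0.001], [-0.001, -0.001, -1.0]]
ft_force: [0.9, 1.1, 1.9]
width: 0.0504
gripper_force: 1.0
time: 14.72
position: [0.4056, -0.23, 0.0391]
tcp_rot: [[-1.0, -0.006, -0.003], [-0.006, 1.0, 0.002], [0.003, 0.003, -1.0]]
ft_force: [-0.5, 0.2, -1.6]
width: 0.0494
gripper_force: 15.0
time: 15.13
position: [0.4066, -0.2308, 0.1309]
tcp_rot: [[-1.0, -0.007, 0.002], [-0.007, 1.0, -0.002], [-0.002, -0.002, -1.0]]
ft_force: [-0.3, 0.5, -2.6]
width: 0.0496
gripper_force: 15.0
pos [ 406.6 -230.8  130.9] yaw -179.6 shift [-56.5 478.   19.9] turn -2.0 w 49.6 F [-0.3  0.5 -2.6] g 15.0 t 15.1
tilt -0.1 z at x=0 -6.8 x range -62.9 48.0 y -0.0 n 12254
```

```bash
for i in 1 2; do python3 -m inch '[[[0,-0.004,0.037,0,-0.2],[0,-0.004,0.037,0,-0.2],[0,-0.004,0.037,0,-0.2],[0,-0.004,0.037,0,-0.2],[0,-0.004,0.037,0,-0.2]]]'>/dev/null; done
python3 -m inch '[[[0,-0.004,0.037,0,0],[0,-0.004,0.037,0.01,0],[0,-0.004,0.030,0.01,0],[0,0,0,0,0],[0,0,0,0,0]]]'>/dev/null
python3 -c "
from h import *
to(460,247.5,84,182.4);tilt()"
```

```text
pos [444.6 245.4 107.6] yaw -177.5 shift [-15.6   1.4  23.5] turn 0.1 w 49.5 F [-0.2 -1.3 -2.2] g 15.0 t 16.4
tilt 0.1 z at x=0 -4.8 x range -61.8 48.7 y 0.1 n 12255
```

```bash
python3 -m inch '[[[0,-0.008,0.001,0,0.1],[0,-0.008,0,0.006,0],[0,0,0,0.010,0],[0,0,0,0.007,0],[0,0,0,0,0]]]'>/dev/null
python3 -m inch '[[[0,0,0,0.007,0],[0,0,0,0.004,0],[0,0,0,0,0]]]'
python3 -c "
from h import *
to(460,247.5,65,182.4);tilt()"
```

```text
time: 17.15
position: [0.4615, 0.246, 0.075]
tcp_rot: [[-0.999, -0.039, -0.001], [-0.039, 0.999, -0.0], [0.001, -0.0, -1.0]]
ft_force: [0.0, 0.7, -1.5]
width: 0.0494
gripper_force: 15.0
pos [461.5 246.   75. ] yaw -177.7 shift [ 1.4  1.5 10. ] turn -0.1 w 49.4 F [ 0.   0.7 -1.5] g 15.0 t 17.1
tilt 0.1 z at x=0 -5.0 x range -62.1 48.6 y 0.1 n 12254
```

```bash
python3 -m inch '[[[0,0.001,0.001,0.004,0],[0,0,0,0.003,0],[0,0,0,0.002,0],[0,0,0,0.002,0],[0,0,0,0,0]]]'
python3 -c "
from h import *
to(460,247.5,57,182.4);tilt()"
python3 -m inch '[[[0,0,0,0.002,0],[0,0,0,0.002,0],[0,0,0,0.001,0],[0,0,0,0.001,0],[0,0,0,0,0]]]'
python3 -c "
from h import *
to(460,247.5,54,182.4);tilt()"
```

```text
time: 17.62
position: [0.4615, 0.2473, 0.0649]
tcp_rot: [[-0.999, -0.04, 0.002], [-0.04, 0.999, 0.0], [-0.002, 0.0, -1.0]]
ft_force: [5.0, -0.4, 3.0]
width: 0.0497
gripper_force: 15.0
pos [461.5 247.3  64.9] yaw -177.7 shift [1.5 0.2 7.9] turn -0.1 w 49.7 F [ 5.  -0.4  3. ] g 15.0 t 17.6
tilt 20.3 z at x=0 -6.2 x range -45.2 45.7 y 0.0 n 10475
time: 18.08
position: [0.4602, 0.2473, 0.0585]
tcp_rot: [[-0.999, -0.04, -0.001], [-0.04, 0.999, -0.0], [0.001, -0.0, -1.0]]
ft_force: [0.8, -1.0, 3.4]
width: 0.0498
gripper_force: 15.0
pos [460.2 247.3  58.5] yaw -177.7 shift [0.2 0.3 4.5] turn -0.1 w 49.8 F [ 0.8 -1.   3.4] g 15.0 t 18.1
tilt 38.2 z at x=0 -6.8 x range -44.3 38.0 y -0.0 n 6806
```

```bash
python3 -m inch '[[[0,-0.001,0,0.002,0],[0,-0.001,0,0.002,0],[0,0,0,0.001,0],[0,0,0,0,0]]]'
python3 -m inch '[[[0.4,0,0,0,0],[0.4,0,0,0,0],[0.4,0,0,0,0],[0.4,0,0,0,0]]]'
python3 -m inch '[[[0.4,0,0,-0.01,0],[0.4,0,0,-0.03,0],[0.4,0,0,-0.04,0],[0.4,0,0,-0.04,0],[0.7,0,0,0,0]]]'
python3 -m inch '[[[0.7,0,0,0,0],[0.7,0,0,0,0]]]' >/dev/null
python3 -c "
from h import *
to(550,-149,170,180);lean(-45)"
```

```text
time: 18.47
position: [0.4627, 0.2474, 0.0547]
tcp_rot: [[-0.999, -0.04, 0.0], [-0.04, 0.999, 0.0], [-0.0, 0.0, -1.0]]
ft_force: [-2.7, -1.9, 16.9]
width: 0.0497
gripper_force: 15.0
time: 18.8
position: [0.4624, 0.2472, 0.0532]
tcp_rot: [[-0.999, -0.04, -0.001], [-0.04, 0.999, -0.0], [0.001, -0.0, -1.0]]
ft_force: [0.0, -0.7, -0.3]
width: 0.0617
gripper_force: 0.0
time: 19.22
position: [0.4652, 0.2482, 0.1813]
tcp_rot: [[-0.999, -0.04, 0.012], [-0.04, 0.999, 0.003], [-0.012, 0.003, -1.0]]
ft_force: [0.0, -0.6, 0.3]
width: 0.0662
gripper_force: 0.0
pos [462.3 247.2 173.5] yaw -177.7 shift [ -71.9 -399.3    3.5] turn 2.3 w 74.8 F [-0.1  0.1  0.2] g 0.0 t 19.4
slot -45 slope deg 42.1 z(x=0) 18.4 top z 76.7 y span [-70.3 -21.8] n 2103
```

```bash
for i in 1 2; do python3 -m inch '[[[0.7,-0.007,-0.038,0,0.2],[0.7,-0.007,-0.038,0,0.2],[0.7,-0.007,-0.038,0,0.3],[0.7,-0.007,-0.038,0,0.2],[0.7,-0.007,-0.038,0,0.2]]]'>/dev/null; done
python3 -m inch '[[[0.7,0,-0.02,0,0],[0.7,0,0,0,0],[0.7,0,0,0,0]]]'>/dev/null
python3 -c "
from h import *
to(550,-149,1.5,180)
lean(-135,'top','t5.png');lean(-45,'top');lean(-135,'side','s5.png');lean(-45,'side')
a=cv2.imread('pics/t5.png')[270:390,180:430];b=cv2.imread('pics/s5.png')[260:460,200:460]
cv2.imwrite('pics/c5.png',np.vstack([cv2.resize(a,(600,288)),cv2.resize(b,(400,308))[:, :].copy() if 0 else cv2.copyMakeBorder(cv2.resize(b,(400,308)),0,0,0,200,0)]))
wpanel(559,-149)"
```

```text
pos [ 540.6 -151.3  172.2] yaw 180.0 shift [ -9.8   2.  170.7] turn -0.0 w 75.0 F [-0.3  0.4 -0.7] g 0.0 t 20.5
slot -135 slope deg 44.2 z(x=0) 15.0 top z 78.9 y span [-158.  -109.4] n 236
slot -45 slope deg 41.9 z(x=0) 19.5 top z 78.2 y span [-68.7 -20. ] n 283
slot -135 slope deg 44.6 z(x=0) 9.6 top z 72.5 y span [-159.7 -111.4] n 104
slot -45 slope deg 42.4 z(x=0) 14.1 top z 73.7 y span [-71.4 -21.4] n 110
seed px 253 179
panel ctr [ 556.9 -148.6] size [ 48.8 108.8] long ang 1.3 z 11.0 n 4735
```

View pics/c5.png

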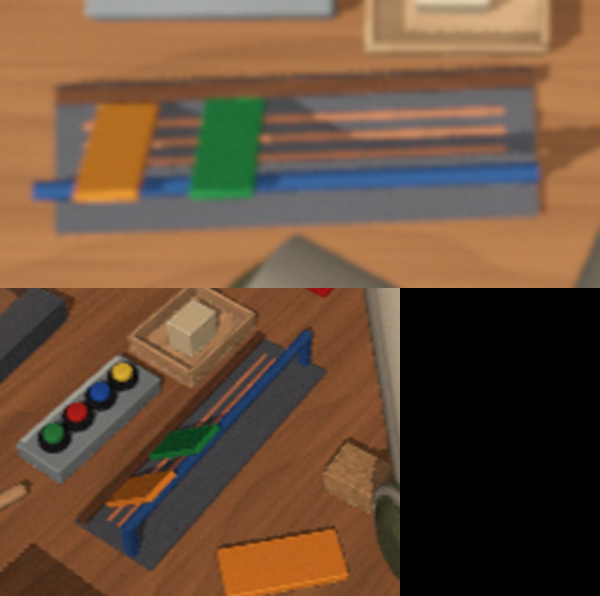

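Both panels are behind the ridge, at (115,150) and (225,150) in the top crop. Green sits about 3 mm high and 2° flat, so its foot is jammed on the ridge; I'll press it home when I'm next at the rack. Next is red.

```bash
python3 -m inch '[[[0.7,-0.008,0.002,0.03,-0.5],[0.7,0,0,0.035,-0.5],[0.7,0,0,0.038,0],[0.7,0,0,0.03,0],[0.7,0,0,0.022,0]]]'>/dev/null
python3 -m inch '[[[0.7,0,0,0.01,0],[0.7,0,0,0,0]]]' >/dev/null
python3 -c "
from h import *
to(548.5,-148.8,1,181)"
```

```text
pos [ 548.5 -147.9    7.1] yaw -178.9 shift [-0.  -0.9  6.1] turn 0.1 w 74.8 F [ 0.1 -0.3  0.2] g 0.0 t 21.4
```

```bash
python3 -m inch '[[[0.7,0,-0.001,0.004,0],[0.7,0,0,0.002,0],[0,0,0,0,0],[0,0,0,0,0],[0,0,0,0,0]]]' 15
python3 -m inch '[[[0,0,0,0,0],[0,0,0,0,0],[0,0,0,-0.005,0],[0,0,0,-0.01,0],[0,0,0,-0.02,0]]]'
python3 -m inch '[[[0,0,0,-0.03,0],[0,0,0,-0.03,0],[0,0,0,-0.03,0],[0,0,0,0,0],[0,0,0,0,0]]]' >/dev/null
python3 -c "
from h import *
to(463.5,157.5,105,182.4);tilt()"
```

```text
time: 21.77
position: [0.5495, -0.1502, 0.0035]
tcp_rot: [[-1.0, -0.019, 0.001], [-0.019, 1.0, -0.001], [-0.001, -0.001, -1.0]]
ft_force: [0.4, -0.6, -0.2]
width: 0.057
gripper_force: 0.0
time: 22.18
position: [0.5483, -0.1496, 0.0371]
tcp_rot: [[-1.0, -0.019, -0.003], [-0.019, 1.0, 0.002], [0.003, 0.002, -1.0]]
ft_force: [-0.4, -0.9, -1.6]
width: 0.0499
gripper_force: 15.0
pos [ 549.6 -150.2  129.7] yaw -178.9 shift [ 80.5 309.3  23.9] turn -1.3 w 49.5 F [ 0.7  0.6 -1.5] g 15.0 t 22.6
tilt -0.2 z at x=0 -9.3 x range -63.1 46.7 y 0.0 n 12438
```

```bash
python3 -m inch '[[[0,0.010,0.0385,0,-0.3],[0,0.010,0.0385,0,-0.3],[0,0.010,0.0385,0,-0.3],[0,0.010,0.0385,0,-0.4],[0,0.010,0.0385,0,0]]]'>/dev/null
python3 -m inch '[[[0,0.010,0.0385,0,0],[0,0.010,0.0385,0.01,0],[0,0.010,0.0385,0.01,0],[0,0,0,0,0],[0,0,0,0,0]]]'>/dev/null
python3 -c "
from h import *
to(463.5,157.5,80,182.4);tilt()"
```

```text
pos [457.2 156.6 106.3] yaw -177.4 shift [-6.4  0.7 26.3] turn 0.2 w 49.4 F [-0.5  0.3 -1.9] g 15.0 t 23.5
tilt 0.1 z at x=0 -7.1 x range -61.7 48.3 y 0.1 n 12445
```

```bash
python3 -m inch '[[[0,-0.004,0.001,0.006,0.2],[0,-0.003,0,0.008,0],[0,0,0,0.010,0],[0,0,0,0.007,0],[0,0,0,0,0]]]'>/dev/null
python3 -m inch '[[[0,0,0,0.006,0],[0,0,0,0.003,0],[0,0,0,0.002,0],[0,0,0,0,0]]]'
python3 -c "
from h import *
to(464,157.5,60,182.4);tilt()"
```

```text
time: 24.28
position: [0.4666, 0.1561, 0.066]
tcp_rot: [[-0.999, -0.038, 0.002], [-0.038, 0.999, -0.0], [-0.002, -0.0, -1.0]]
ft_force: [2.2, -1.3, 1.9]
width: 0.05
gripper_force: 15.0
pos [466.6 156.1  66. ] yaw -177.8 shift [2.6 1.5 6. ] turn -0.2 w 50.0 F [ 2.2 -1.3  1.9] g 15.0 t 24.3
tilt 11.7 z at x=0 -8.2 x range -36.7 46.0 y 0.1 n 11033
```

```bash
python3 -m inch '[[[0,0.001,0.001,0.002,0],[0,0.001,0,0.003,0],[0,0,0,0.002,0],[0,0,0,0.002,0],[0,0,0,0,0]]]'
python3 -c "
from h import *
to(464,157.5,60,182.4);tilt()"
python3 -m inch '[[[0,0,0,0.002,0],[0,0,0,0.001,0],[0,0,0,0,0]]]'
python3 -c "
from h import *
to(464,157.5,60,182.4);tilt()"
```

```text
time: 24.75
position: [0.4636, 0.1573, 0.0566]
tcp_rot: [[-0.999, -0.038, -0.0], [-0.038, 0.999, -0.0], [0.0, -0.0, -1.0]]
ft_force: [1.7, -3.4, 2.4]
width: 0.0496
gripper_force: 15.0
pos [463.6 157.3  56.6] yaw -177.8 shift [-0.4  0.2 -3.4] turn -0.2 w 49.6 F [ 1.7 -3.4  2.4] g 15.0 t 24.8
tilt 35.4 z at x=0 -9.8 x range -51.1 37.6 y -0.0 n 7571
time: 25.05
position: [0.4635, 0.1575, 0.0537]
tcp_rot: [[-0.999, -0.038, -0.001], [-0.038, 0.999, 0.0], [0.001, 0.0, -1.0]]
ft_force: [1.6, -1.0, 4.9]
width: 0.0502
gripper_force: 15.0
pos [463.5 157.5  53.7] yaw -177.8 shift [-0.5 -0.1 -6.3] turn -0.2 w 50.2 F [ 1.6 -1.   4.9] g 15.0 t 25.1
tilt 38.1 z at x=0 -9.4 x range -31.6 37.1 y 0.2 n 3468
```

```bash
python3 -m inch '[[[0,0,0,0.002,0],[0,0,0,0,0]]]'
python3 -m inch '[[[0.4,0,0,0,0],[0.4,0,0,0,0],[0.4,0,0,0,0],[0.4,0,0,0,0]]]'
python3 -m inch '[[[0.4,0,0,-0.01,0],[0.4,0,0,-0.03,0],[0.4,0,0,-0.04,0],[0.4,0,0,-0.04,0],[-1,0,0,0,0]]]'
python3 -m inch '[[[-1,0,0,0,0],[-1,0,0,0,0]]]' >/dev/null
python3 -c "
from h import *
lean(45);lean(-45)
p=(O+.014*XR-.0455*YR)*1000;to(p[0],p[1],60,182.4)"
```

```text
time: 25.27
position: [0.4639, 0.1576, 0.0519]
tcp_rot: [[-0.999, -0.038, 0.001], [-0.038, 0.999, 0.001], [-0.001, 0.001, -1.0]]
ft_force: [1.7, -0.5, 4.1]
width: 0.0496
gripper_force: 15.0
time: 25.6
position: [0.4633, 0.1574, 0.0514]
tcp_rot: [[-0.999, -0.038, -0.001], [-0.038, 0.999, 0.0], [0.001, 0.0, -1.0]]
ft_force: [0.3, 0.7, 0.7]
width: 0.0615
gripper_force: 0.0
time: 26.02
position: [0.4662, 0.1577, 0.1781]
tcp_rot: [[-0.999, -0.038, 0.011], [-0.038, 0.999, 0.001], [-0.011, 0.001, -1.0]]
ft_force: [1.0, -0.1, 1.1]
width: 0.0572
gripper_force: 0.0
slot 45 slope deg 44.9 z(x=0) 12.4 top z 78.0 y span [19.6 67.9] n 1466
slot -45 slope deg 42.1 z(x=0) 18.3 top z 77.4 y span [-69.6 -21.1] n 2074
pos [463.  157.2 170.2] yaw -177.8 shift [-37.5  90.6 110.1] turn -0.2 w 35.9 F [ 0.3 -0.9  0.2] g 0.0 t 26.3
```

```bash
python3 -m inch '[[[-1,-0.012,0.030,0,0],[-1,-0.012,0.030,0,0],[-1,-0.013,0.031,0.02,0],[-1,0,0,0.035,0],[-1,0,0,0.035,0]]]'>/dev/null
python3 -m inch '[[[-1,0,0,0.01,0],[-1,0,0,0,0]]]'
python3 -c "
from h import *
p=(O+.014*XR-.0455*YR)*1000;to(p[0],p[1],40,182.4)"
```

```text
time: 26.87
position: [0.4956, 0.2491, 0.0685]
tcp_rot: [[-0.999, -0.038, -0.007], [-0.038, 0.999, -0.002], [0.007, -0.002, -1.0]]
ft_force: [-0.1, -0.2, 0.5]
width: 0.0009
gripper_force: 0.0
pos [495.6 249.1  68.5] yaw -177.8 shift [-1.4  0.1 28.5] turn -0.2 w 0.9 F [-0.1 -0.2  0.5] g 0.0 t 26.9
```

```bash
python3 -m inch '[[[-1,-0.002,0,0.010,0],[-1,0,0,0.010,0],[-1,0,0,0.005,0],[-1,0,0,0,0]]]'
python3 -m inch '[[[-1,0,0,0.002,0],[-1,0,0,0.002,0],[-1,0,0,0,0]]]'
python3 -c "
from h import *
to(497,249,40,182.4);lean(-45)"
```

```text
time: 27.2
position: [0.4991, 0.2495, 0.0463]
tcp_rot: [[-0.999, -0.037, -0.001], [-0.037, 0.999, -0.0], [0.001, -0.0, -1.0]]
ft_force: [-0.5, 0.4, 0.1]
width: 0.0003
gripper_force: 0.0
time: 27.45
position: [0.4993, 0.2497, 0.0429]
tcp_rot: [[-0.999, -0.038, 0.0], [-0.038, 0.999, 0.0], [-0.0, 0.0, -1.0]]
ft_force: [-0.9, -0.7, -0.5]
width: 0.0001
gripper_force: 0.0
pos [499.3 249.7  42.9] yaw -177.8 shift [ 2.4 -0.6  2.9] turn -0.2 w 0.1 F [-0.9 -0.7 -0.5] g 0.0 t 27.4
slot -45 slope deg 7.8 z(x=0) 59.2 top z 70.5 y span [-70.  -22.8] n 2084
```

```bash
python3 -m inch '[[[-1,0,0,0.003,0],[-1,0,0,0.002,0],[-1,0,0,0,0]]]'
python3 -m inch '[[[-1,0,0,0.002,0],[-1,0,0,0.001,0],[-1,0,0,0,0]]]'
```

```text
time: 27.75
position: [0.4991, 0.2497, 0.0374]
tcp_rot: [[-0.999, -0.038, -0.001], [-0.038, 0.999, -0.0], [0.001, -0.0, -1.0]]
ft_force: [-0.4, -0.3, -0.3]
width: 0.0003
gripper_force: 0.0
time: 28.0
position: [0.4996, 0.2498, 0.0349]
tcp_rot: [[-0.999, -0.038, 0.001], [-0.038, 0.999, 0.0], [-0.001, 0.0, -1.0]]
ft_force: [0.3, 0.4, 4.5]
width: 0.0005
gripper_force: 1.2
```

```bash
python3 -m inch '[[[-1,0,0,0.001,0],[-1,0,0,0.001,0],[-1,0,0,0,0]]]'
python3 -m inch '[[[-1,0,0,0.001,0],[-1,0,0,0.001,0],[-1,0,0,0,0]]]'
```

```text
time: 28.25
position: [0.4992, 0.2497, 0.0325]
tcp_rot: [[-0.999, -0.038, -0.0], [-0.038, 0.999, -0.0], [0.0, -0.0, -1.0]]
ft_force: [0.2, 0.7, -0.4]
width: 0.0005
gripper_force: 0.4
time: 28.5
position: [0.4997, 0.2498, 0.0311]
tcp_rot: [[-0.999, -0.038, 0.001], [-0.038, 0.999, 0.0], [-0.001, 0.0, -1.0]]
ft_force: [-0.4, -0.3, 4.8]
width: 0.0005
gripper_force: 2.2
```

```bash
python3 -m inch '[[[-1,0,0,-0.02,0],[-1,0,0,-0.04,0],[-1,0,0,-0.04,0],[-1,0,0,-0.04,0],[0.7,0,0,0,0]]]' >/dev/null
python3 -m inch '[[[0.7,0,0,0,0],[0.7,0,0,0,0],[0.7,0,0,0,0]]]'>/dev/null
python3 -c "
from h import *
lean(-45);lean(-135);to(545,-272,170,180)"
```

```text
slot -45 slope deg 45.2 z(x=0) 12.1 top z 77.5 y span [-70.4 -21.8] n 2344
slot -135 slope deg 44.7 z(x=0) 13.2 top z 77.7 y span [-159.1 -110.7] n 2525
pos [498.8 249.6 169.2] yaw -177.8 shift [-2.650e+01 -5.229e+02 -5.000e-01] turn 2.2 w 33.1 F [-0.  -0.  -0.2] g 0.0 t 29.3
```

Green is seated at 45° now. Purple is next.

```bash
for i in 1 2; do python3 -m inch '[[[0.7,-0.003,-0.0385,0,0.2],[0.7,-0.003,-0.0385,0,0.2],[0.7,-0.003,-0.0385,0,0.2],[0.7,-0.003,-0.0385,0,0.2],[0.7,-0.003,-0.0385,0,0.2]]]'>/dev/null; done
python3 -m inch '[[[0.7,0,-0.038,0,0],[0.7,0,-0.038,0,0],[0.7,0,-0.038,0,0],[0.7,0,-0.02,0,0],[0.7,0,0,0,0]]]'>/dev/null
python3 -m inch '[[[0.7,0,0,0,0],[0.7,0,0,0,0]]]'>/dev/null
python3 -c "
from h import *
to(545,-272,1,180)
wpanel(554,-272)"
```

```text
pos [ 538.1 -267.5  170. ] yaw -179.8 shift [ -7.1  -4.7 169. ] turn 0.2 w 74.9 F [-0.1  0.  -0.2] g 0.0 t 30.7
seed px 248 178
panel ctr [ 562.5 -271.4] size [47.7 88.9] long ang -0.8 z 11.0 n 3094
```

```bash
python3 -c "
from h import *
im,P,K,T=snap('wrist')
for zr in(.005,.007):
  m=(P[:,:,2]>zr)&(P[:,:,2]<.02)&(abs(P[:,:,0]-.555)<.08)&(abs(P[:,:,1]+.272)<.045)
  print(cv2.minAreaRect((P[m][:,:2]*1000).astype(np.float32)),P[m][:,:2].min(0),P[m][:,:2].max(0),m.sum())
"
```

```text
((552.9105834960938, -271.6693420410156), (50.00679016113281, 109.86016845703125), 89.56655883789062) [ 0.49794741 -0.2968885 ] [ 0.60777402 -0.24628891] 4992
((552.9105834960938, -271.6693420410156), (50.00679016113281, 109.86016845703125), 89.56655883789062) [ 0.49794741 -0.2968885 ] [ 0.60777402 -0.24628891] 4977
```

```bash
python3 -m inch '[[[0.7,-0.006,-0.004,0.03,0.5],[0.7,0,0,0.035,0],[0.7,0,0,0.038,0],[0.7,0,0,0.03,0],[0.7,0,0,0.022,0]]]'>/dev/null
python3 -m inch '[[[0.7,0,0,0.009,0],[0.7,0,0,0,0]]]' >/dev/null
python3 -c "
from h import *
to(544,-271.7,1,179.7)"
```

```text
pos [ 543.7 -271.1    5.1] yaw 179.7 shift [-0.3 -0.6  4.1] turn 0.0 w 75.1 F [-0.5  0.2  0.1] g 0.0 t 31.4
```

```bash
python3 -m inch '[[[0.7,0,-0.001,0.003,0],[0,0,0,0.001,0],[0,0,0,0,0],[0,0,0,0,0],[0,0,0,0,0]]]' 15
python3 -m inch '[[[0,0,0,0,0],[0,0,0,0,0],[0,0,0,-0.005,0],[0,0,0,-0.01,0],[0,0,0,-0.02,0]]]'
python3 -m inch '[[[0,0,0,-0.03,0],[0,0,0,-0.03,0],[0,0,0,-0.03,0],[0,0,0,0,0],[0,0,0,0,0]]]' >/dev/null
python3 -c "
from h import *
to(467.5,67.5,105,182.4);tilt()"
```

```text
time: 31.78
position: [0.5445, -0.2736, 0.0036]
tcp_rot: [[-1.0, 0.006, 0.001], [0.006, 1.0, -0.001], [-0.001, -0.001, -1.0]]
ft_force: [-0.1, 0.6, 0.3]
width: 0.0499
gripper_force: 0.7
time: 32.2
position: [0.5433, -0.2729, 0.0368]
tcp_rot: [[-1.0, 0.006, -0.003], [0.006, 1.0, 0.002], [0.003, 0.002, -1.0]]
ft_force: [0.2, -0.3, -1.9]
width: 0.0497
gripper_force: 15.0
pos [ 544.6 -273.8  129.7] yaw 179.7 shift [ 79.1 340.9  23.7] turn -2.7 w 49.7 F [ 0.6 -0.  -2.5] g 15.0 t 32.6
tilt -0.2 z at x=0 -9.0 x range -64.4 46.3 y -0.0 n 12384
```

```bash
python3 -m inch '[[[0,0.009,0.038,0,-0.5],[0,0.009,0.038,0,-0.5],[0,0.009,0.038,0,-0.5],[0,0.009,0.038,0,-0.6],[0,0.009,0.038,0,-0.6]]]'>/dev/null
python3 -m inch '[[[0,0.008,0.038,0,0],[0,0.008,0.038,0.01,0],[0,0.008,0.037,0.01,0],[0,0,0.036,0,0],[0,0,0,0,0]]]'>/dev/null
python3 -m inch '[[[0,0,0,0,0]]]'>/dev/null
python3 -c "
from h import *
to(467.8,67.4,80,182.4);tilt()"
```

```text
pos [465.8  65.2 106.7] yaw -177.4 shift [-2.1  2.1 26.7] turn 0.2 w 49.9 F [-0.5 -1.1 -0.8] g 15.0 t 33.6
tilt 0.0 z at x=0 -7.1 x range -63.5 47.3 y 0.0 n 12376
```

```bash
python3 -m inch '[[[0,-0.002,0.002,0.006,0.2],[0,0,0,0.008,0],[0,0,0,0.010,0],[0,0,0,0.007,0],[0,0,0,0,0]]]'>/dev/null
python3 -m inch '[[[0,0,0,0.006,0],[0,0,0,0.003,0],[0,0,0,0.002,0],[0,0,0,0,0]]]'
python3 -c "
from h import *
to(467.8,67.4,57,182.4);tilt()"
```

```text
time: 34.38
position: [0.4695, 0.0655, 0.0659]
tcp_rot: [[-0.999, -0.038, 0.002], [-0.038, 0.999, -0.001], [-0.002, -0.001, -1.0]]
ft_force: [2.4, -0.9, 1.9]
width: 0.0497
gripper_force: 15.0
pos [469.5  65.5  65.9] yaw -177.8 shift [1.6 1.9 8.9] turn -0.2 w 49.7 F [ 2.4 -0.9  1.9] g 15.0 t 34.4
tilt 12.8 z at x=0 -7.9 x range -37.7 45.3 y 0.0 n 10848
```

```bash
python3 -m inch '[[[0,0.001,0.001,0.002,0],[0,0.001,0,0.003,0],[0,0,0,0.002,0],[0,0,0,0.002,0],[0,0,0,0,0]]]'
python3 -c "
from h import *
to(467.8,67.4,60,182.4);tilt()"
python3 -m inch '[[[0,0,0,0.002,0],[0,0,0,0.001,0],[0,0,0,0,0]]]'
python3 -c "
from h import *
to(467.8,67.4,50,182.4);tilt()"
```

```text
time: 34.85
position: [0.4668, 0.0667, 0.0568]
tcp_rot: [[-0.999, -0.038, 0.0], [-0.038, 0.999, -0.0], [-0.0, -0.0, -1.0]]
ft_force: [2.5, -2.6, 3.0]
width: 0.0496
gripper_force: 15.0
pos [466.8  66.7  56.8] yaw -177.8 shift [-1.   0.7 -3.2] turn -0.2 w 49.6 F [ 2.5 -2.6  3. ] g 15.0 t 34.9
tilt 34.8 z at x=0 -10.1 x range -21.3 37.5 y 0.1 n 5066
time: 35.15
position: [0.4666, 0.067, 0.0538]
tcp_rot: [[-0.999, -0.038, -0.0], [-0.038, 0.999, 0.0], [0.0, 0.0, -1.0]]
ft_force: [1.5, -1.6, 4.2]
width: 0.0502
gripper_force: 15.0
pos [466.6  67.   53.8] yaw -177.8 shift [-1.2  0.3  3.8] turn -0.2 w 50.2 F [ 1.5 -1.6  4.2] g 15.0 t 35.1
tilt 32.1 z at x=0 -13.0 x range -2.4 36.1 y 0.2 n 1878
```

```bash
python3 -m inch '[[[0,0,0,0.002,0],[0,0,0,0,0]]]'
python3 -m inch '[[[0.4,0,0,0,0],[0.4,0,0,0,0],[0.4,0,0,0,0],[0.4,0,0,0,0]]]'
python3 -m inch '[[[0.4,0,0,-0.01,0],[0.4,0,0,-0.03,0],[0.4,0,0,-0.04,0],[0.4,0,0,-0.04,0],[-1,0,0,0,0]]]' >/dev/null
python3 -m inch '[[[-1,0,0,0,0],[-1,0,0,0,0]]]' >/dev/null
python3 -c "
from h import *
lean(45);lean(135,'wrist','w6.png')
to(617.5,250,90,180)"
```

```text
time: 35.37
position: [0.4669, 0.0671, 0.0523]
tcp_rot: [[-0.999, -0.038, 0.001], [-0.038, 0.999, 0.0], [-0.001, 0.0, -1.0]]
ft_force: [-0.4, -0.6, 9.6]
width: 0.0499
gripper_force: 15.0
time: 35.7
position: [0.4661, 0.067, 0.0514]
tcp_rot: [[-0.999, -0.038, -0.001], [-0.038, 0.999, 0.0], [0.001, 0.0, -1.0]]
ft_force: [-0.3, 0.0, -0.1]
width: 0.0618
gripper_force: 0.0
slot 45 slope deg 45.8 z(x=0) 10.9 top z 77.1 y span [20.5 68.7] n 1449
slot 135 slope deg 45.3 z(x=0) 11.6 top z 77.4 y span [110.2 158.5] n 1345
pos [465.9  66.9 170.2] yaw -177.8 shift [-158.7  177.2   79.7] turn 2.2 w 35.9 F [-0.2  0.2 -0.5] g 0.0 t 36.4
```

View pics/w6.png

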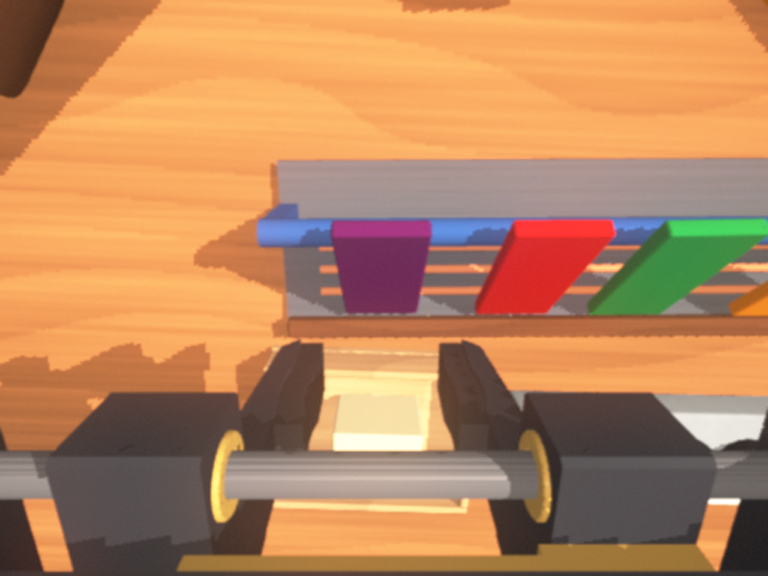

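All four panels lean in their slots, feet on the ridge line at row 312 and backs on the rail. Now the keys, starting with blue.

```bash
python3 -m inch '[[[-1,-0.0265,0.0295,0,0],[-1,-0.0265,0.0295,0,0],[-1,-0.0265,0.0295,0,0],[-1,-0.0265,0.0295,0,0],[-1,-0.0265,0.0295,0,0]]]'>/dev/null
python3 -m inch '[[[-1,-0.026,0.0295,0,1.1],[-1,0,0,0.03,1.1],[-1,0,0,0.03,0],[-1,0,0,0,0],[-1,0,0,0,0]]]'>/dev/null
python3 -c "
from h import *
to(617.2,249.7,56,180)"
```

```text
pos [617.4 249.4 109.5] yaw 180.0 shift [-0.1  0.3 53.5] turn -0.0 w 0.4 F [ 0.  -0.3  0.6] g 0.0 t 37.2
```

```bash
python3 -m inch '[[[-1,0,0,0.03,0],[-1,0,0,0.02,0],[-1,0,0,0.004,0],[-1,0,0,0.003,0],[-1,0,0,0.002,0]]]'
python3 -m inch '[[[-1,0,0,0.001,0],[-1,0,0,0,0],[-1,0,0,0,0]]]'
```

```text
time: 37.63
position: [0.6192, 0.2497, 0.0545]
tcp_rot: [[-1.0, 0.001, 0.002], [0.001, 1.0, 0.001], [-0.002, 0.001, -1.0]]
ft_force: [0.0, -0.1, 0.2]
width: 0.0005
gripper_force: 0.0
time: 37.88
position: [0.6188, 0.2498, 0.0528]
tcp_rot: [[-1.0, 0.001, 0.002], [0.001, 1.0, 0.0], [-0.002, 0.0, -1.0]]
ft_force: [-0.1, 0.4, -0.5]
width: 0.0007
gripper_force: 0.0
```

```bash
python3 -m inch '[[[-1,0,0,0.002,0],[-1,0,0,0.002,0],[-1,0,0,0,0]]]' | grep -E "pos|ft"
python3 -m inch '[[[-1,0,0,0.002,0],[-1,0,0,0,0]]]'| grep -E "pos|ft"
python3 -m inch '[[[-1,0,0,0.002,0],[-1,0,0,0,0]]]'| grep -E "pos|ft"
python3 -m inch '[[[-1,0,0,0.001,0],[-1,0,0,0,0],[-1,0,0,0,0]]]'| grep -E "pos|ft"
```

```text
position: [0.6188, 0.2498, 0.0481]
ft_force: [0.7, -0.0, 3.4]
position: [0.6188, 0.2498, 0.0465]
ft_force: [1.5, 0.9, 5.1]
position: [0.6189, 0.2498, 0.0463]
ft_force: [-3.4, -1.8, 17.3]
position: [0.619, 0.2498, 0.0461]
ft_force: [-7.1, -2.9, 22.8]
```

```bash
python3 -m inch '[[[-1,0,0,-0.010,0],[-1,0,0,-0.020,0],[-1,0,-0.023,0,0],[-1,0,-0.0225,0,0],[-1,0,0,0,0]]]' >/dev/null
python3 -m inch '[[[-1,0,0,0.010,0],[-1,0,0,0.009,0],[-1,0,0,0.003,0],[-1,0,0,0.002,0],[-1,0,0,0,0]]]'| grep -E "pos|ft"
python3 -m inch '[[[-1,0,0,0.002,0],[-1,0,0,0.001,0],[-1,0,0,0,0]]]'| grep -E "pos|ft"
python3 -m inch '[[[-1,0,0,0.001,0],[-1,0,0,0,0],[-1,0,0,0,0]]]'| grep -E "pos|ft"
```

```text
position: [0.6178, 0.2048, 0.0481]
ft_force: [-2.6, -0.6, 4.1]
position: [0.618, 0.2048, 0.0464]
ft_force: [-3.8, 0.4, 7.6]
position: [0.618, 0.2048, 0.0463]
ft_force: [-7.3, 1.0, 12.6]
```

Yellow is bottomed at 46.3 mm. Green is 135.5 mm to the left, so I'll cross the red key well above it.

```bash
python3 -m inch '[[[-1,0,0,-0.010,0],[-1,0,0,-0.030,0],[-1,0,0.034,0,0],[-1,0,0.034,0,0],[-1,0,0.034,0,0]]]' >/dev/null
python3 -m inch '[[[-1,0,0.0335,0,0],[-1,0,0,0,0],[-1,0,0,0,0]]]'| grep -E "pos|ft"
python3 -m inch '[[[-1,0,0,0.020,0],[-1,0,0,0.009,0],[-1,0,0,0.003,0],[-1,0,0,0.002,0],[-1,0,0,0,0]]]'| grep -E "pos|ft"
python3 -m inch '[[[-1,0,0,0.002,0],[-1,0,0,0.002,0],[-1,0,0,0,0]]]'| grep -E "pos|ft"
python3 -m inch '[[[-1,0,0,0.001,0],[-1,0,0,0,0],[-1,0,0,0,0]]]'| grep -E "pos|ft"
```

```text
position: [0.6179, 0.3414, 0.0843]
ft_force: [-0.4, -0.3, -0.1]
position: [0.6186, 0.3389, 0.051]
ft_force: [-1.8, -1.0, 1.8]
position: [0.619, 0.3393, 0.0472]
ft_force: [0.1, -3.1, 3.5]
position: [0.619, 0.3394, 0.0465]
ft_force: [0.0, -4.1, 5.0]
```

```bash
python3 -m inch '[[[-1,0,0,0.002,0],[-1,0,0,0,0],[-1,0,0,0,0]]]'| grep -E "pos|ft"
python3 -m inch '[[[-1,0,0,-0.02,0],[-1,0,0,-0.04,0],[-1,0,0,-0.04,0],[-1,0,0,0,0],[-1,0,0,0,0]]]'| grep -E "pos|ft"
python3 -c "
from h import *
to(600,-150,150,180)"
```

```text
position: [0.6191, 0.3394, 0.0463]
ft_force: [-2.3, -5.6, 16.9]
position: [0.619, 0.3404, 0.1461]
ft_force: [0.3, 0.1, -1.4]
pos [619.  340.4 146.1] yaw 180.0 shift [  19.  -490.4   -5. ] turn -0.0 w 0.5 F [ 0.3  0.1 -1.4] g 0.0 t 42.3
```

```bash
for i in 1 2 3 4; do python3 -m inch '[[[-1,0.008,-0.0375,0,0],[-1,0.008,-0.0375,0,0],[-1,0.008,-0.0375,0,0],[-1,0.008,-0.0375,0,0],[-1,0.008,-0.0375,0,0]]]' >/dev/null; done
python3 -m inch '[[[-1,0,0,0,-2.5],[-1,0,0,0,-2.5],[-1,0,0,0,0]]]' >/dev/null
python3 -c "
from h import *
to(444,-443,38,185)
im,P,K,T=snap('top')
blob(im,P,(634,327),(.045,.09),name='paddle',tolH=12)
im,P,K,T=snap('wrist','w7.png')
m=(P[:,:,2]>.055)&(P[:,:,2]<.075)&(abs(P[:,:,0]-.477)<.04)&(abs(P[:,:,1]+.44)<.05)
print(cv2.minAreaRect((P[m][:,:2]*1000).astype(np.float32)),m.sum())
"
```

```text
pos [ 457.4 -410.2  141.8] yaw -175.0 shift [ 16.1 -31.8 103.7] turn -0.0 w 0.5 F [0.1 1.1 1.2] g 0.0 t 44.2
paddle ctr [1099.8  215.9] size [1037.7 3056.6] long ang -54.1 z nan n 193570
((475.20489501953125, -441.9886474609375), (13.770325660705566, 43.8745231628418), 4.963986396789551) 1182
```

View pics/w7.png

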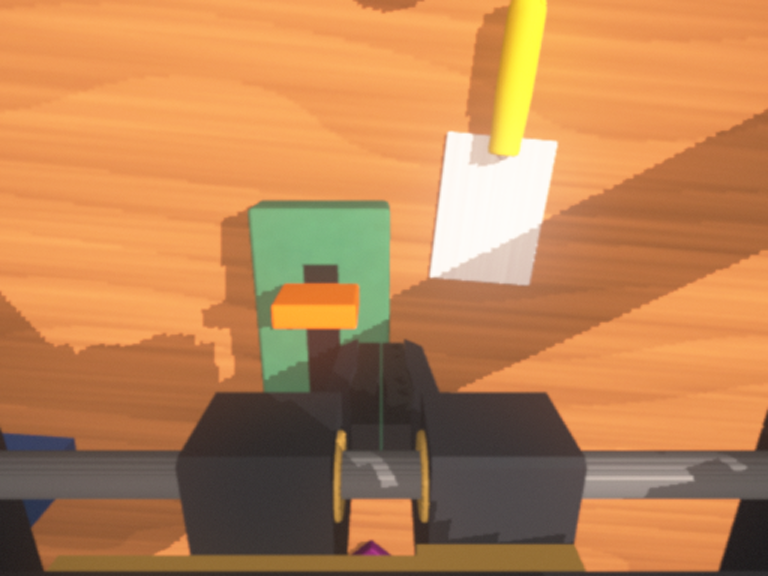

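The orange paddle is at (316,306) with the near side clear. Its centre measures (475,-442) mm, with 5° yaw and the right size.

```bash
python3 -m inch '[[[-1,0.016,-0.033,0,0],[-1,0,0,0.03,0],[-1,0,0,0.03,0],[-1,0,0,0.03,0],[-1,0,0,0.012,0]]]' >/dev/null
python3 -m inch '[[[-1,0,0,0,0],[-1,0,0,0,0]]]' >/dev/null
python3 -c "
from h import *
to(459.2,-443.4,40,185)"
```

```text
pos [ 445.1 -444.    41.5] yaw -175.0 shift [-14.1  -0.7   1.5] turn -0.0 w 0.5 F [ 0.  -1.1 -0. ] g 0.0 t 44.9
```

```bash
python3 -m inch '[[[-1,-0.008,0,0,0],[-1,-0.008,0,0,0],[-1,-0.008,0,0,0],[-1,-0.008,0,0,0],[-1,-0.008,0,0,0]]]' | grep -E "pos|ft"
python3 -m inch '[[[-1,-0.008,0,0,0],[-1,-0.006,0,0,0],[-1,0,0,0,0]]]' | grep -E "pos|ft"
```

```text
position: [0.4853, -0.4416, 0.0433]
ft_force: [-8.7, -1.7, 5.6]
position: [0.4992, -0.4404, 0.0433]
ft_force: [-10.7, -1.6, 8.8]
```

```bash
python3 -m inch '[[[-1,-0.003,0,0,0],[-1,-0.002,0,0,0],[-1,0,0,0,0]]]' | grep -E "pos|ft"
python3 -m inch '[[[-1,-0.002,0,0,0],[-1,0,0,0,0]]]' | grep -E "pos|ft"
```

```text
position: [0.5031, -0.4401, 0.0433]
ft_force: [-11.3, -2.0, 7.0]
position: [0.5033, -0.44, 0.0433]
ft_force: [-21.7, -0.6, 11.7]
```

Force has jumped, so it is at the stop (stopped at 503 mm). I'll hold a little over 3 s there, then back off.

```bash
python3 -m inch '[[[-1,-0.001,0,0,0],[-1,0,0,0,0],[-1,0,0,0,0],[-1,0,0,0,0],[-1,0,0,0,0]]]' | grep -E "time|pos|ft"
for i in 1 2 3 4 5 6 7 8; do python3 -m inch '[[[-1,0,0,0,0],[-1,0,0,0,0],[-1,0,0,0,0],[-1,0,0,0,0],[-1,0,0,0,0]]]' >/dev/null; done
python3 -m inch '[[[-1,0,0,0,0]]]' | grep -E "time|pos|ft"
python3 -m inch '[[[-1,0.010,0,0,0],[-1,0.015,0,0,0],[-1,0.015,0,0,0],[-1,0.015,0,0,0],[-1,0.02,0,0,0]]]' | grep -E "time|pos|ft"
python3 -m inch '[[[-1,0,0,0,0],[-1,0,0,-0.04,0],[-1,0,0,-0.04,0],[-1,0,0,-0.04,0],[-1,0,0,0,0]]]' | grep -E "time|pos|ft"
for i in 1 2; do python3 -m inch '[[[-1,0.035,0,0,0],[-1,0.035,0,0,0],[-1,0,0,0,0]]]' | grep pos; done
python3 - <<'E'
from h import *
for k in(-135,-45,45,135): lean(k,'top','t9.png' if k==135 else None)
im,P,K,T=snap('top')
for n,s,z in [('kG',(232,255),(.04,.07)),('kR',(254,255),(.04,.07)),('kB',(277,255),(.04,.07)),('kY',(300,255),(.04,.07))]: blob(im,P,s,z,name=n)
m=(P[:,:,2]>.055)&(P[:,:,2]<.075)&(abs(P[:,:,0]-.495)<.06)&(abs(P[:,:,1]+.44)<.05)
print('paddle',cv2.minAreaRect((P[m][:,:2]*1000).astype(np.float32)),m.sum())
E
```

```text
time: 46.4
position: [0.5034, -0.44, 0.0433]
ft_force: [-24.6, -1.6, 12.5]
time: 49.82
position: [0.5033, -0.4401, 0.0433]
ft_force: [-25.9, -0.2, 11.5]
time: 50.23
position: [0.4329, -0.4457, 0.0427]
ft_force: [-0.5, -0.3, -0.4]
time: 50.65
position: [0.4351, -0.4477, 0.1708]
ft_force: [0.8, -0.4, 0.1]
position: [0.3596, -0.452, 0.1624]
position: [0.2899, -0.4584, 0.1622]
slot -135 slope deg 44.0 z(x=0) 15.4 top z 78.6 y span [-158.3 -109.2] n 237
slot -45 slope deg 44.3 z(x=0) 14.5 top z 79.0 y span [-57.1  -7.8] n 185
slot 45 slope deg 45.1 z(x=0) 13.0 top z 79.3 y span [20.8 69.5] n 209
slot 135 slope deg 45.1 z(x=0) 12.9 top z 77.4 y span [110.5 159.9] n 200
kG ctr [615.6 340.4] size [24.5 30.5] long ang 81.9 z 52.0 n 68
kR ctr [615.4 293.5] size [24.5 25.2] long ang 82.8 z 52.3 n 65
kB ctr [617.6 250. ] size [25.7 29. ] long ang 0.3 z 52.6 n 73
kY ctr [618.3 205. ] size [23.9 28.1] long ang 82.4 z 53.7 n 67
paddle ((477.0226135253906, -442.35595703125), (13.752140045166016, 43.85381317138672), 4.530794143676758) 82
```

View pics/t9.png

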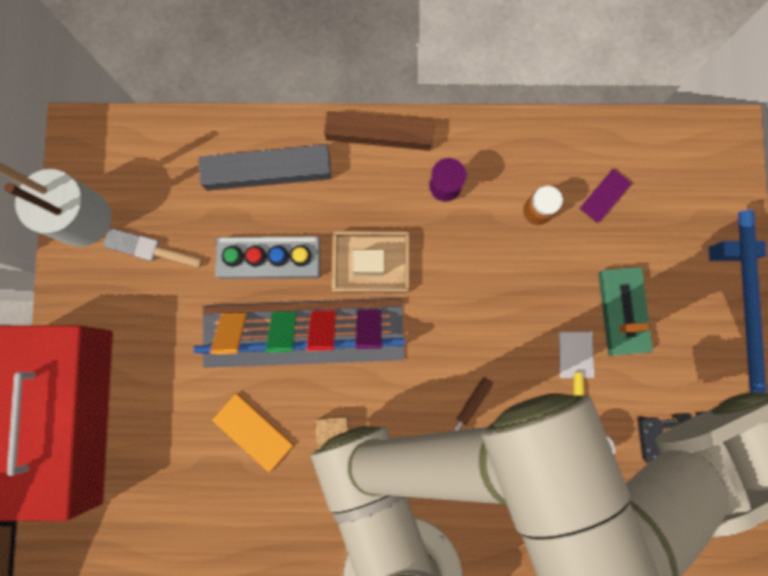

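The final view shows the brick in the tray (370,262), all four panels leaning on the rack (228–370, 330), the keys up again and the slide back at rest (634,327). Green has been knocked about 13 mm along the rack. It still leans at 44° on ridge and rail, clear of its neighbours, so I'm handing in.

```bash
python3 -c "
from cell import *
print(finish_job())"
```

```text
the job is handed in; nothing more can be done
None
```

The job is handed in: the brick is in the tray, all four panels lean on the rack, blue, yellow and green were pressed fully in that order without touching red, and the slide was held at its stop for just over 3 s and sprang back. The green panel was knocked about 13 mm sideways late in the run, but it still leans correctly.

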